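# Take the index dial back one notch

## Robot

A 6-joint arm with a two-finger parallel gripper is mounted at the origin on the work surface. World frame = base frame: x ahead of the robot, y to its left, z up, the work surface at z = 0. Lengths are in mm, angles in rad, forces in N, time in s.
With the tool pointing down it reaches from about 325 to 750 mm from the base axis. Payload 7.6 kg.
Tool frame: the origin (TCP) lies between the finger pads; the fingertips stand 17 mm ahead of it and the grasp point (between the pads) lies 2 mm behind it (ctrl.tcp_to_tips is the distance from the TCP to the fingertips, in mm); z points along the fingers, y is the direction in which the jaws open and shut (so a half turn about z gives the same grasp; the last joint's range is limited). The gripper opens to 85 mm and grips with 20 to 120 N. Pads are 22 mm wide; open, the fingers measure 114 mm over their backs; the gripper's body (76 mm by 85 mm) begins 54 mm behind the grasp point. The pads swing forward as they close: fully open they stand 13 mm farther back than shut.
Start: joints at [-1.27, 0.052, 1.401, -0, 1.689, -0.07], TCP at [190.265, -489.33, 248.323] pointing down, gripper open.
Joint ranges: [-2.9, 2.9], [-0.91, 2.17], [0.12, 2.37], [-1.06, 4.2], [0.26, 2.73], [-2.93, 2.93]. Speed limits (rad/s): [2.57, 2.57, 3.01, 3.14, 3.14, 3.14].

## Interface

Orientations are given as a unit quaternion [x, y, z, w].
In Python, from plant import ctrl, optics gives the robot as it stands.
- The arm moves only by the tool carry_out, never from a script. Its argument "series" is one flat list of numbers, 7 for each row, row after row: the shift along the tool's x, y, z in mm, then the turn, a rotation vector about the tool's x, y, z in degrees, then the finger opening in mm, from 0 to 85.4. A call has 1 to 10 rows; each row shifts and turns the commanded pose from where the row before left it, along the tool's axes as they then stand; what a row does not reach is not made up. A row lasts 1/12 s, in which the tool goes at most 41.7 mm and 7.16 degrees, less where a joint would pass 70% of its speed; a pose out of reach is approached as far as the arm can. A call with a gripper value outside its range is refused whole. The fingers move at their own pace and stop on an object; "grip_force" is the grip in N (left out, the last holds). Time passes only in rows, so rows that do not move let the fingers close. It gives the time, the measured TCP pose, the force and the opening at its end, in the units of the state.
- ctrl.get_obs(): the state, without advancing time (a new reading comes with each control period).
- optics.grab_frame(name): name is "side" or "top"; returns a dict with "frame" (480x640x3 uint8, red, green, blue), "depth" (480x640 float32, mm along the optical axis (not along the pixel's ray), 0 where there is no reading), "K" (3x3 intrinsics, pixels), "rvec" (rotation vector, rad) and "tvec" (3), from world to camera coordinates, as OpenCV has them. Camera axes: x right, y down, z forward; pixel columns grow to the right and rows downward; lengths in mm; the calibration is good to about 2 mm. A picture is of the moment at which its call begins.
- ctrl.close_job(): hands the job in, once; it reports no verdict.
The state is a dict: "time_s": time; "joint_positions": joint angles; "dq": joint speeds; "joint_efforts": joint torques, N m; "tool_pos": TCP position; "orientation": TCP orientation; "wrist_force": force on the tool from outside, world axes, zero at the start; "moment": the same for the moment, N m; "width": opening from 0.0 (shut) to 1.0 (fully open).
Only numpy, scipy, OpenCV 4.12 (cv2) and the standard library are available. Lean on these libraries where they do the work, as an engineer would, in place of code of your own. Each camera call takes 0.05 s, during which the arm holds its last target. There are 200 camera calls.

## Task

The inspection dial has been indexed one station too far. With a fingertip, flip its pawl up off the dial until it rests tipped back, push the dial backward (anticlockwise seen from above) by one notch, then flip the pawl forward again so that its beak drops fully into the next notch and locks the dial. Leave the lens barrels sitting on their pegs and the other things on the bench where they are.

Things in the scene. Friction and masses are not known exactly. Their poses are not given: they have to be found in the camera images.
- index_unit: Inspection dial unit fixed to the bench: base plate 360 x 340 mm, 15 mm thick, white pedestal, round dial, and at the rim a bracket with the pawl. Origin: on the bench under the dial's axis, z up. In this frame the pawl's pivot is at x -66, y +120, z 82 mm; a camera block 105 mm high stands on the +x +y corner, a sensor 85 mm high at x 0, y -150 mm.
- dial (a joint): Turn of the dial about its upright axis, rad; 0 as first found, positive = anticlockwise from above = BACKWARD; one notch is 0.785. Plate 216 mm across, top 75 mm above the bench. Stiff: about 1.5 N at a peg turns it, and it stays where it is left. With the pawl down in a notch it has 0.025 rad of play backward, then is locked; forward the pawl clicks over.
- pawl (a joint): Swing of the pawl about its level pivot, rad: 0 = beak fully down in a notch, 0.75 = tipped back on its rest pin; about 0.13 when the beak stands on the ring between notches. No spring, only the weight of its ball: below about 0.45 it falls forward onto the dial, above about 0.55 back onto the rest. About 1 N at the ball moves it.
- pawl_ball (a point): Centre of the steel ball (28 mm) on the pawl's lever (8 mm rod), 65 mm from the pivot. Pawl down: 17 mm towards unit +x of the pivot, 63 mm above it. Tipped back: 30 mm towards unit -x, 57 mm above it; the arm with the beak then slants up on the +x side. Pushed towards unit -x, the ball lifts the beak and tips the pawl back; pushed towards unit +x, it drops it.
- pawl_beak (a point): Lower tip of the pawl's beak, at the end of its 8 mm wide flat arm; pawl down: 70 mm towards unit +x of the pivot, 18 mm below it, 9 mm deep in a notch. The dark steel ring round the dial plate (264 mm outer diameter, top 73 mm above the bench) has 8 through notches, 18 mm wide, evenly spaced.
- pawl_pivot (a point): The pawl's fixed pivot, 82 mm above the bench between two bracket cheeks; the pawl swings in the upright plane through it that holds the unit's x axis direction.
- peg0 (a point): Top centre of an upright steel peg on the dial, 13 mm diameter, standing 22 mm above the dial plate (top 97 mm above the bench), 90 mm from the dial's axis, at 22.5 degrees anticlockwise from the unit's +x when the dial joint is 0; turns with the dial. Carries the lens barrel lens1.
- peg1 (a point): Top centre of an upright steel peg on the dial, 13 mm diameter, standing 22 mm above the dial plate (top 97 mm above the bench), 90 mm from the dial's axis, at 67.5 degrees anticlockwise from the unit's +x when the dial joint is 0; turns with the dial. Empty.
- peg2 (a point): Top centre of an upright steel peg on the dial, 13 mm diameter, standing 22 mm above the dial plate (top 97 mm above the bench), 90 mm from the dial's axis, at 112.5 degrees anticlockwise from the unit's +x when the dial joint is 0; turns with the dial. Carries the lens barrel lens2.
- peg3 (a point): Top centre of an upright steel peg on the dial, 13 mm diameter, standing 22 mm above the dial plate (top 97 mm above the bench), 90 mm from the dial's axis, at 157.5 degrees anticlockwise from the unit's +x when the dial joint is 0; turns with the dial. Empty.
- peg4 (a point): Top centre of an upright steel peg on the dial, 13 mm diameter, standing 22 mm above the dial plate (top 97 mm above the bench), 90 mm from the dial's axis, at 202.5 degrees anticlockwise from the unit's +x when the dial joint is 0; turns with the dial. Empty.
- peg5 (a point): Top centre of an upright steel peg on the dial, 13 mm diameter, standing 22 mm above the dial plate (top 97 mm above the bench), 90 mm from the dial's axis, at 247.5 degrees anticlockwise from the unit's +x when the dial joint is 0; turns with the dial. Empty.
- peg6 (a point): Top centre of an upright steel peg on the dial, 13 mm diameter, standing 22 mm above the dial plate (top 97 mm above the bench), 90 mm from the dial's axis, at 292.5 degrees anticlockwise from the unit's +x when the dial joint is 0; turns with the dial. Carries the lens barrel lens3.
- peg7 (a point): Top centre of an upright steel peg on the dial, 13 mm diameter, standing 22 mm above the dial plate (top 97 mm above the bench), 90 mm from the dial's axis, at 337.5 degrees anticlockwise from the unit's +x when the dial joint is 0; turns with the dial. Empty.
- lens1_mid (a point): Centre of a lens barrel, a dark metal tube of 24 mm outer and 17 mm inner diameter, 26 mm high with a glass on top, 30 g, slipped loosely over peg0 and standing on the dial plate.
- lens2_mid (a point): Centre of a lens barrel, a dark metal tube of 24 mm outer and 17 mm inner diameter, 26 mm high with a glass on top, 30 g, slipped loosely over peg2 and standing on the dial plate.
- lens3_mid (a point): Centre of a lens barrel, a dark metal tube of 24 mm outer and 17 mm inner diameter, 26 mm high with a glass on top, 30 g, slipped loosely over peg6 and standing on the dial plate.
- lens_spare_mid (a point): Centre of a spare lens barrel of the same size, standing upright on the base plate beside the dial. To be left alone.
- bottle_mid (a point): Centre of a clear plastic bottle, 54 mm diameter, 130 mm high, on the bench beside the unit. To be left alone.
- jar_mid (a point): Centre of a small jar, 52 mm diameter, 55 mm high, on the bench beside the unit. To be left alone.
- driver_grip (a point): Handle of a screwdriver, 170 mm long, lying on the bench beside the unit. To be left alone.
- mouse_mid (a point): Middle of a computer mouse, 105 x 60 x 33 mm, on a mat at the bench's right. To be left alone.

How it is judged:
By the outcome, as a careful person would: the job done as asked, in the order asked, and still so for the second after the job is handed in, with the robot touching nothing.
It also fails if it takes over 61 s, if anything falls off the work surface, if the arm or the gripper's body presses on something with over 40 N, if the wrist force passes 120 N, or if a joint passes its speed limit or range.

## Working session

There is one attempt and no reset: what is moved stays moved. The work goes in short steps, Python scripts to look and compute and a tool call to move; the robot and the scene stay as the last step left them, time stands still between calls to the robot, and variables do not carry over. Pictures are saved under pics/ and viewed, on a budget of 10 in all, crops included, one or two more only if the job needs it, and the job is handed in when it is done.

Besides the shell and the picture viewer there is one more tool, called after "Request:" as name(argument=value, ...), one argument or row to a line, values as JSON. carry_out: Moves the arm, as the interface text tells. Its arguments: {"type":"object","properties":{"series":{"type":"array","items":{"type":"number"}},"grip_force":{"type":"number"}},"required":["series"]}

```bash
mkdir -p pics
cat > h.py <<'E'
import numpy as np,cv2
from plant import ctrl,optics
def grab(n,save=None):
    f=optics.grab_frame(n)
    if save: cv2.imwrite('pics/'+save,f['frame'][:,:,::-1])
    return f
def px2w(f,u,v,d=None,z=None):
    K=f['K'];R=cv2.Rodrigues(np.array(f['rvec'],float))[0];t=np.array(f['tvec'],float).ravel()
    r=np.linalg.inv(K)@np.array([u,v,1.])
    c=-R.T@t
    if z is not None:
        w=R.T@r; return c+w*(z-c[2])/w[2]
    if d is None: d=np.median(f['depth'][int(v)-1:int(v)+2,int(u)-1:int(u)+2])
    return R.T@(r*d-t)
def w2px(f,p):
    return cv2.projectPoints(np.array(p,float).reshape(-1,1,3),np.array(f['rvec'],float),np.array(f['tvec'],float),f['K'],None)[0].reshape(-1,2)
E
python3 - <<'E'
from h import *
o=ctrl.get_obs();print(o)
for n in('top','side'):
    f=grab(n,n+'0.png');np.savez(n+'0.npz',**{k:np.array(v) for k,v in f.items()});print(f['K'],f['rvec'],f['tvec'])
E
```

```text
{'time_s': 0.0, 'joint_positions': array([-1.27029012e+00,  5.28649215e-02,  1.40172369e+00,  8.32941542e-06,
        1.68859233e+00, -7.02621391e-02]), 'dq': array([ 0.00072123,  0.00024382, -0.00049891,  0.00066496, -0.00034682,
       -0.00103196]), 'joint_efforts': array([ 5.82793728e-04, -3.81662250e+01, -3.60189593e+01,  3.86536738e-05,
        6.12425327e-03,  3.41345572e-05]), 'tool_pos': array([ 190.18595868, -489.0509926 ,  247.45818841]), 'orientation': array([ 9.82865112e-01,  1.84324556e-01, -8.71130259e-05, -7.89364377e-04]), 'wrist_force': array([ 0.30792174, -0.32919797, -0.33053117]), 'moment': array([-0.01826962,  0.00369941, -0.081095  ]), 'width': 1.0014215251704928}
[[516.83101082   0.         323.4366065 ]
 [  0.         516.83101082 245.58480511]
 [  0.           0.           1.        ]] [ 2.21432183 -2.1790385   0.08794881] [-180.33069963  588.1631043  1251.45282665]
[[464.64969817   0.         320.78425915]
 [  0.         464.64969817 245.32950998]
 [  0.           0.           1.        ]] [ 2.23524434 -0.24084612  0.10137807] [-601.82456411   70.95454932 1211.33772806]
```

View pics/top0.png

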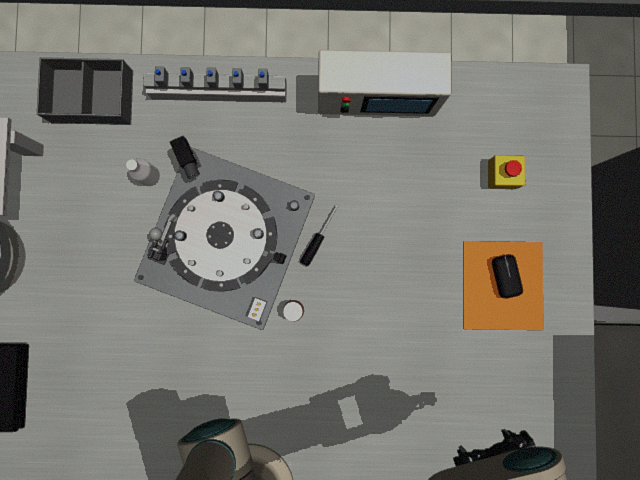

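View pics/side0.png

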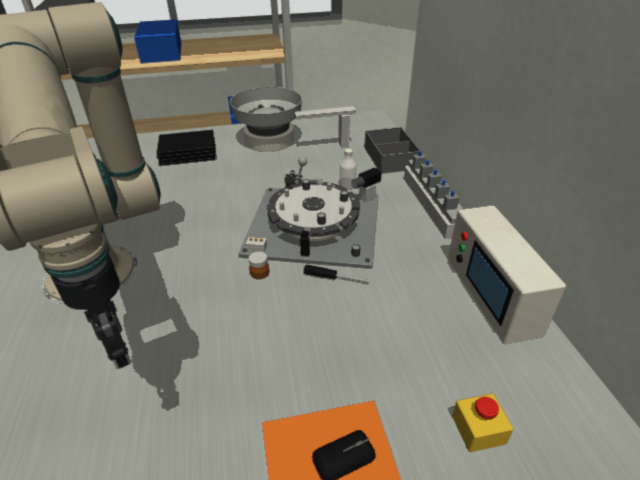

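Run:
```python
from h import *
f=dict(np.load('top0.npz'))
im=cv2.imread('pics/top0.png')[130:340,120:330]
cv2.imwrite('pics/c0.png',cv2.resize(im,(800,800),interpolation=cv2.INTER_CUBIC)[:600+200][:, :].copy()[0:800] if 0 else cv2.resize(im,(600,600),interpolation=cv2.INTER_CUBIC))
print(px2w(f,220,235,z=75),px2w(f,220,235),px2w(f,280,258,z=85),px2w(f,155,234),px2w(f,0,0,z=0))
```

```text
[608.36046729  73.42232549  75.        ] [607.70270132  71.92666009  83.09502115] [556.19746397 -69.1647468   85.        ] [601.4547582  199.84846916 157.44645243] [1206.13349911  663.47033431    0.        ]
```

View pics/c0.png

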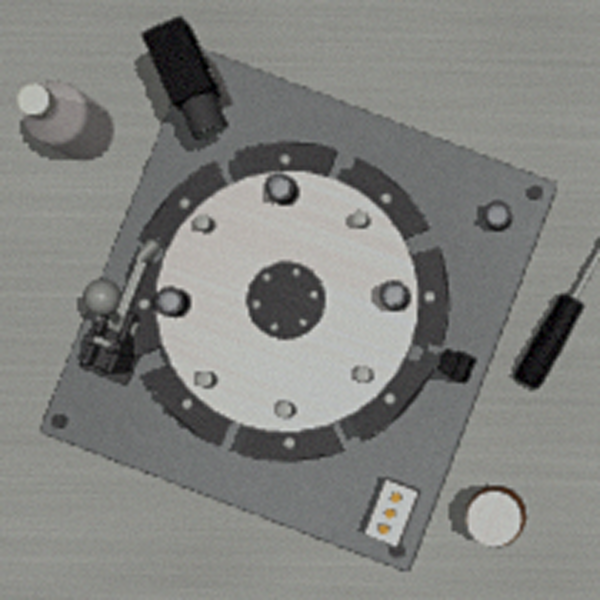

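```bash
cat >> h.py <<'E'
def kabsch(A,B):
    A=np.array(A);B=np.array(B);a=A.mean(0);b=B.mean(0);H=(A-a).T@(B-b)
    th=np.arctan2(H[0,1]-H[1,0],H[0,0]+H[1,1]);c,s=np.cos(th),np.sin(th);R=np.array([[c,-s],[s,c]])
    return th,b-R@a,B-(A@R.T+(b-R@a))
E
python3 - <<'E'
from h import *
f=dict(np.load('top0.npz'))
P=lambda c,z:px2w(f,120+(c[0]+.5)/2.857-.5,130+(c[1]+.5)/2.857-.5,z=z)[:2]
pegs={1:(203,222),3:(205,379),4:(285,408),5:(363,373),7:(358,218)}
A=[90*np.array([np.cos(a),np.sin(a)]) for a in [np.radians(22.5+45*k) for k in pegs]]
print('pegs',kabsch(A,[P(c,97) for c in pegs.values()]))
A=[(180,-170),(-180,-170),(-180,170)]
print('base',kabsch(A,[P(c,15) for c in [(557,182),(410,571),(41,431)]]))
print('centre',P((286,300),75))
d=f['depth'];M=[]
for v in range(222,246):
  for u in range(145,168):
    p=px2w(f,u,v,d=d[v,u]); 
    if p[2]>125: M.append(p)
M=np.array(M);print(len(M),M.mean(0),M.max(0),M.min(0))
print('ball',P((100,297),145))
s=dict(np.load('side0.npz'))
print('side ball px (302,161)',px2w(s,302,161))
for th,t in [(-0.37,(608,73))]:
  c,S=np.cos(th),np.sin(th)
  print('ballpred',c*-49-S*120+t[0],S*-49+c*120+t[1])
E
```

```text
pegs (np.float64(-0.34235417112115024), array([609.29073454,  72.86784502]), array([[-0.14554563, -0.99284372],
       [-0.0388743 , -0.23110053],
       [ 0.81365364, -0.11441776],
       [ 0.42314913,  0.28021375],
       [-1.05238284,  1.05814826]]))
base (np.float64(-0.34321780731527896), array([609.76979862,  72.09224477]), array([[-1.06965306,  1.52437653],
       [ 0.53048133,  0.35085578],
       [ 0.53917173, -1.87523231]]))
centre [609.10528803  73.95877028]
136 [599.68649223 187.5931918  195.33700871] [ 615.69044496  215.79994271 1289.19310729] [ 509.70045324 -150.9163871   140.01007086]
ball [603.27140985 204.44611306]
side ball px (302,161) [601.73208633 192.49003685 150.0084704 ]
ballpred 605.7098119010998 202.59843763900727
```

Request:
carry_out(
  series=[33,-23,0,0,0,0,0,33,-23,0,0,0,0,0,33,-23,0,0,0,0,0,33,-23,0,0,0,0,0,33,-23,0,0,0,0,0,33,-23,0,0,0,0,0,33,-23,0,0,0,0,0,33,-23,0,0,0,0,0,33,-23,0,0,0,0,0,33,-23,0,0,0,0,0],
)

```text
time_s: 0.93
tool_pos: [415.0, -153.4, 248.1]
orientation: [0.983, 0.184, -0.0, 0.0]
wrist_force: [1.4, -0.6, -0.7]
width: 0.001
```

Request:
carry_out(
  series=[33,-23,0,0,0,0,0,33,-23,0,0,0,0,0,33,-23,0,0,0,0,0,33,-23,0,0,0,0,0,33,-23,0,0,0,0,0,33,-23,0,0,0,0,0,33,-23,0,0,0,0,0,33,-23,0,0,0,0,0,33,-23,0,0,0,0,0,33,-23,0,0,0,0,0],
)

```text
time_s: 1.77
tool_pos: [639.3, 180.4, 247.5]
orientation: [0.983, 0.184, -0.001, 0.0]
wrist_force: [1.5, -2.0, 0.7]
width: 0.002
```

Request:
carry_out(
  series=[0,0,0,0,0,-7,0,0,0,0,0,0,-7,0,0,0,0,0,0,-7,0,0,0,0,0,0,-7,0,0,0,0,0,0,-7,0,0,0,0,0,0,-7,0,0,0,0,0,0,-7,0,0,0,0,0,0,-7,0,0,0,0,0,0,-7,0,0,0,0,0,0,-7,0],
)

```text
time_s: 2.6
tool_pos: [638.6, 178.5, 247.5]
orientation: [0.697, 0.717, -0.001, -0.0]
wrist_force: [-0.3, 0.1, -0.3]
width: 0.003
```

Request:
carry_out(
  series=[0,0,0,0,0,-7,0,0,0,0,0,0,-7,0,0,0,0,0,0,-7,0,0,0,0,0,0,-7,0,0,0,0,0,0,-7,0,0,0,0,0,0,-7,0,0,0,0,0,0,-7,0,0,0,0,0,0,-7,0,0,0,0,0,0,-7,0,0,0,0,0,0,-6,0],
)

```text
time_s: 3.43
tool_pos: [638.6, 178.5, 247.5]
orientation: [0.169, 0.986, -0.0, -0.001]
wrist_force: [0.1, 0.4, -0.6]
width: 0.002
```

```bash
cat >> h.py <<'E'
from scipy.spatial.transform import Rotation as Ro
TH=-0.3425;T=np.array([609.3,72.8,0]);RU=Ro.from_euler('z',TH)
def unit(p): return RU.inv().apply(np.array(p)-T)
def world(p): return RU.apply(np.array(p,float))+T
def tip():
    o=ctrl.get_obs();q=Ro.from_quat(o['orientation'])
    return o['tool_pos']+q.apply([0,0,17.]),q,o
def go(target): # unit-frame tip target -> tool-frame shift
    p,q,o=tip();print('tip unit',unit(p).round(1),'yaw rel',np.degrees(np.arctan2(*q.as_matrix()[[1,0],0])-TH).round(1),'F',o['wrist_force'].round(1),'t',o['time_s'])
    print('shift',q.inv().apply(world(target)-p).round(1))
E
python3 - <<'E'
from h import *
print(ctrl.tcp_to_tips);go([-2,120,136])
E
```

```text
17.0
tip unit [ -8.  109.4 230.5] yaw rel 180.2 F [ 0.1  0.4 -0.6] t 3.4333
shift [-6.1 10.7 94.5]
```

Request:
carry_out(
  series=[-2,3.5,19,0,0,0,0,-2,3.5,19,0,0,0,0,-2,3.5,19,0,0,0,0,0,0,19,0,0,0,0,0,0,18,0,0,0,0,0,0,0,0,0,0,0,5,0,0,0,0,0,0,5,0,0,0,0,0,0,5,0,0,0,0,0,0,0,0,0,0,0,0,0],
)

```text
time_s: 4.27
tool_pos: [633.5, 192.2, 156.2]
orientation: [0.171, 0.985, 0.001, 0.001]
wrist_force: [0.9, -0.0, -0.4]
width: -0.001
```

Run:
```python
from h import *
go([-67,120,136])
f=grab('top');s=grab('side')
a=cv2.resize(f['frame'][190:270,110:230,::-1],(720,480),interpolation=cv2.INTER_CUBIC)
a=a[:, :400]
b=cv2.resize(s['frame'][120:240,250:350,::-1],(400,480),interpolation=cv2.INTER_CUBIC)
cv2.imwrite('pics/c1.png',np.hstack([a,b]))
```

```text
tip unit [-17.3 120.6 139.2] yaw rel 179.9 F [ 0.9 -0.  -0.4] t 4.2667
shift [49.7 -0.7  3.1]
```

View pics/c1.png

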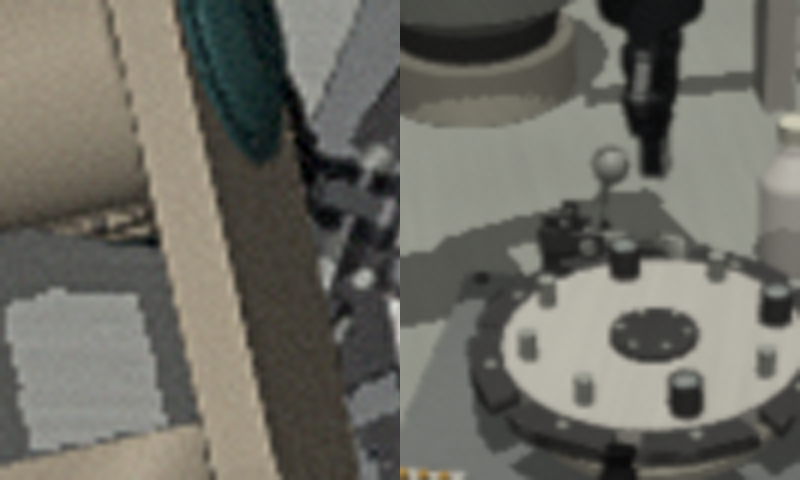

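The side crop shows the shut fingertips at (653,165), level with the pawl ball at (610,165) and just on its beak side. Next I push the ball.

Request:
carry_out(
  series=[3.5,0,0,0,0,0,0,3.5,0,0,0,0,0,0,3.5,0,0,0,0,0,0,3.5,0,0,0,0,0,0,3.5,0,0,0,0,0,0,3.5,0,0,0,0,0,0,3.5,0,0,0,0,0,0,3.5,0,0,0,0,0,0,3.5,0,0,0,0,0,0,3.5,0,0,0,0,0,0],
)

```text
time_s: 5.2
tool_pos: [600.4, 203.5, 154.2]
orientation: [0.172, 0.985, -0.0, -0.0]
wrist_force: [0.7, -0.3, -0.6]
width: -0.002
```

Request:
carry_out(
  series=[3.5,0,0,0,0,0,0,3.5,0,0,0,0,0,0,3.5,0,0,0,0,0,0,3,0,0,0,0,0,0,0,0,0,0,0,0,0,0,0,0,0,0,0,0,-10,0,0,0,0,0,0,-10,0,0,0,0,0,0,0,0,0,0,0,0,0],
)

```text
time_s: 5.95
tool_pos: [608.0, 200.3, 154.2]
orientation: [0.172, 0.985, -0.0, 0.0]
wrist_force: [0.4, -0.1, -0.3]
width: 0.001
```

Run:
```python
from h import *
go([-40,120,136])
s=grab('side')
b=cv2.resize(s['frame'][120:240,250:370,::-1],(600,600),interpolation=cv2.INTER_CUBIC)
for p,c in(((-49,120,145),(0,255,0)),((-96,120,139),(0,0,255))):
    q=w2px(s,world(p))[0];print(q);cv2.circle(b,(int((q[0]-250)*5),int((q[1]-120)*5)),5,c,1)
cv2.imwrite('pics/c2.png',b)
```

```text
tip unit [-44.  119.7 137.2] yaw rel 179.8 F [ 0.4 -0.1 -0.3] t 5.95
shift [-4.   0.3  1.2]
[302.04429347 160.88920611]
[286.48420253 161.82869098]
```

View pics/c2.png

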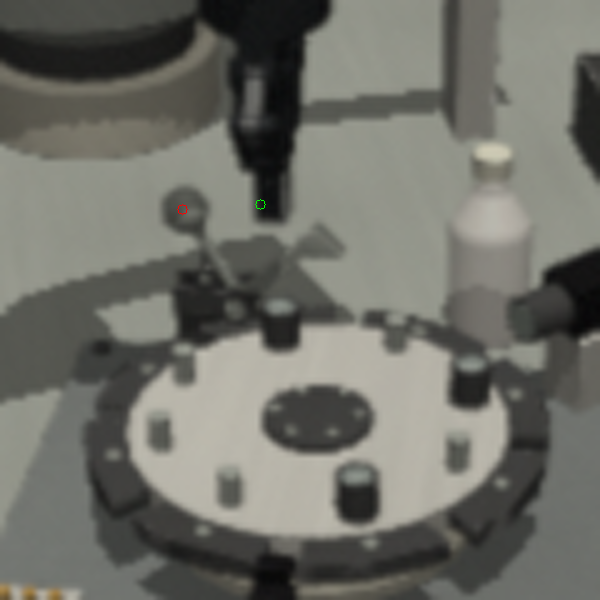

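The ball now stands at (185,208), on the tipped-back prediction (182,209), and the beak points up. Next I go to peg 4.

Request:
carry_out(
  series=[0,0,-17,0,0,0,0,0,0,-17,0,0,0,0,0,0,-17,0,0,0,0,12,-32.5,0,0,0,0,0,12,-32.5,0,0,0,0,0,12,-32.5,0,0,0,0,0,11,-32.5,0,0,0,0,0,0,0,0,0,0,7,0,0,0,0,0,0,7,0,0,0,0,0,0,7,0],
)

```text
time_s: 6.83
tool_pos: [518.1, 94.4, 205.5]
orientation: [0.351, 0.936, 0.0, 0.0]
wrist_force: [0.1, -0.0, 0.4]
width: -0.003
```

Request:
carry_out(
  series=[0,0,0,0,0,7,0,0,0,0,0,0,7,0,0,0,0,0,0,7,0,0,0,0,0,0,7,0,0,0,0,0,0,7,0,0,0,0,0,0,7,0,0,0,0,0,0,7,0,0,0,0,0,0,2,0,0,0,0,0,0,0,0,0,0,0,0,0,0,0],
)

```text
time_s: 7.67
tool_pos: [518.5, 94.8, 205.3]
orientation: [0.717, 0.697, -0.0, 0.0]
wrist_force: [0.0, -0.6, -0.9]
width: 0.0
```

Run:
```python
from h import *
go([-91.1,-10.4,82])
s=grab('side')
```

```text
tip unit [-92.9  -9.8 188.3] yaw rel 108.0 F [ 0.  -0.6 -0.9] t 7.6667
shift [ -1.2   1.5 106.3]
```

Request:
carry_out(
  series=[-1,1.5,20,0,0,0,0,0,0,20,0,0,0,0,0,0,20,0,0,0,0,0,0,20,0,0,0,0,0,0,16,0,0,0,0,0,0,9,0,0,0,0,0,0,0,0,0,0,0,0,0,0,0,0,0,0],
)

```text
time_s: 8.38
tool_pos: [520.3, 93.7, 100.6]
orientation: [0.718, 0.696, -0.0, 0.0]
wrist_force: [-0.2, 0.0, 0.2]
width: -0.0
```

Run:
```python
from h import *
go([-91.1,-10.4,82])
s=grab('side');f=grab('top')
b=cv2.resize(s['frame'][140:260,240:370,::-1],(433,400),interpolation=cv2.INTER_CUBIC)
a=cv2.resize(f['frame'][170:300,150:270,::-1],(367,400),interpolation=cv2.INTER_CUBIC)
cv2.imwrite('pics/c3.png',np.hstack([b,a]))
```

```text
tip unit [-90.8 -10.2  83.6] yaw rel 107.9 F [-0.2  0.   0.2] t 8.3833
shift [-0.1 -0.3  1.6]
```

View pics/c3.png

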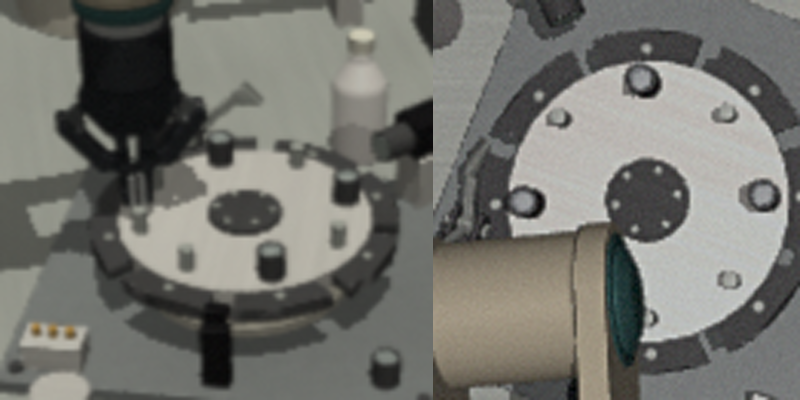

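The fingertips stand on the plate at (140,200), just behind peg 4 at (140,225), with the pawl still tipped back. Now I push along the arc.

Request:
carry_out(
  series=[-3.55,-0.62,0,0,0,-2.25,0,-3.55,-0.62,0,0,0,-2.25,0,-3.55,-0.62,0,0,0,-2.25,0,-3.55,-0.62,0,0,0,-2.25,0,-3.55,-0.62,0,0,0,-2.25,0,-3.55,-0.62,0,0,0,-2.25,0,-3.55,-0.62,0,0,0,-2.25,0,-3.55,-0.62,0,0,0,-2.25,0,-3.55,-0.62,0,0,0,-2.25,0,-3.55,-0.62,0,0,0,-2.25,0],
)

```text
time_s: 9.32
tool_pos: [520.1, 58.1, 101.8]
orientation: [0.567, 0.824, 0.001, 0.001]
wrist_force: [0.7, 1.9, 0.2]
width: 0.0
```

Request:
carry_out(
  series=[-3.55,-0.62,0,0,0,-2.25,0,-3.55,-0.62,0,0,0,-2.25,0,-3.55,-0.62,0,0,0,-2.25,0,-3.55,-0.62,0,0,0,-2.25,0,-3.55,-0.62,0,0,0,-2.25,0,-3.55,-0.62,0,0,0,-2.25,0,-3.55,-0.62,0,0,0,-2.25,0,-3.55,-0.62,0,0,0,-2.25,0,0,0,0,0,0,0,0,0,0,0,0,0,0,0],
)

```text
time_s: 10.15
tool_pos: [529.0, 30.5, 101.3]
orientation: [0.433, 0.901, 0.0, 0.001]
wrist_force: [0.1, 0.5, -0.2]
width: -0.001
```

Run:
```python
from h import *
a=np.radians(247.5);r=np.array([np.cos(a),np.sin(a)]);t=np.array([-r[1],r[0]])
go([*(90*r-17.5*t),83])
p=unit(tip()[0])[:2]; print('radius',np.hypot(*p),'implied dial deg',np.degrees(np.arctan2(p[1],p[0]))%360+np.degrees(np.arctan(17.5/90))-202.5)
f=grab('top');d0=dict(np.load('top0.npz'))
a=cv2.resize(f['frame'][170:300,150:290,::-1],(646,600),interpolation=cv2.INTER_CUBIC)
cv2.imwrite('pics/c4.png',a)
```

```text
tip unit [-61.4 -66.8  84.3] yaw rel 148.3 F [ 0.1  0.5 -0.2] t 10.15
shift [-14.3  -2.6   1.3]
radius 90.70076772175763 implied dial deg 35.90920524302945
```

View pics/c4.png

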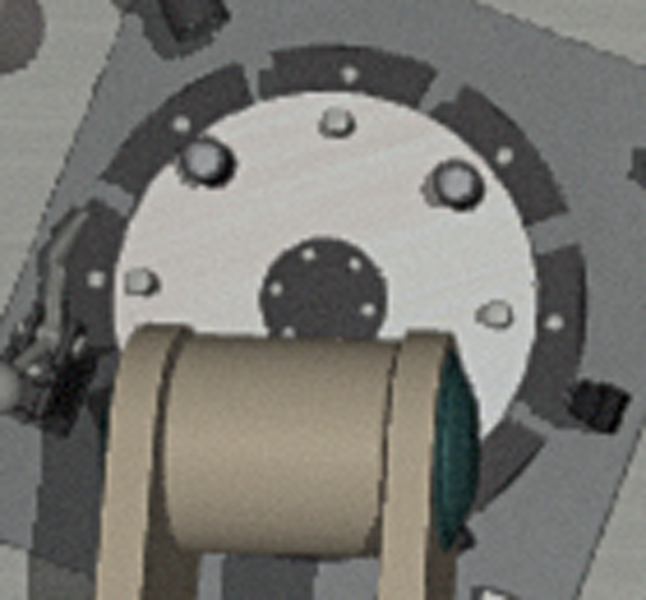

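```bash
cat >> h.py <<'E'
def dial(f,pts,sc,u0,v0):
    out=[]
    for k,x,y,z in pts:
        p=unit(px2w(f,u0+(x+.5)/sc-.5,v0+(y+.5)/sc-.5,z=z)); out.append((np.degrees(np.arctan2(p[1],p[0]))-22.5-45*k+180)%360-180)
    return np.round(out,1)
E
python3 - <<'E'
from h import *
f=dict(np.load('top0.npz'))
print('init',dial(f,[(1,203,222,97),(3,205,379,97),(4,285,408,97),(5,363,373,97),(7,358,218,97)],2.857,120,130))
print('init dots',dial(f,[(0,285,159,73),(7,387,198,73),(6,430,297,73),(5,389,398,73),(4,289,443,73),(1,185,203,73),(2,145,303,73),(3,187,404,73)],2.857,120,130))
print('now pegs',dial(f,[(7,337,121,97),(1,141,281,97),(5,495,312,97)],4.615,150,170))
print('now dots',dial(f,[(0,181,123,73),(7,349,74,73),(6,505,155,73),(5,555,321,73),(1,96,279,73)],4.615,150,170))
E
```

```text
init [-0.3  0.1  0.1  0.1  0.1]
init dots [-0.1 -0.6 -0.7 -0.9 -0.8 -0.1 -0.7 -0.5]
now pegs [37.6 38.2 38. ]
now dots [37.7 38.2 37.7 37.9 37.8]
```

Request:
carry_out(
  series=[-2.4,-0.42,0,0,0,-1.5,0,-2.4,-0.42,0,0,0,-1.5,0,-2.4,-0.42,0,0,0,-1.5,0,-2.4,-0.42,0,0,0,-1.5,0,0,0,0,0,0,0,0,0,0,0,0,0,0,0],
)

```text
time_s: 10.7
tool_pos: [533.6, 22.3, 100.6]
orientation: [0.385, 0.923, -0.0, 0.0]
wrist_force: [0.3, -0.2, -0.3]
width: -0.001
```

```bash
cat > m.py <<'E'
# dial angle by registering the top view against a reference: match ring dots / peg tops by rotating predicted peg patches
from h import *
import sys
def dots(f):
    g=cv2.cvtColor(f['frame'],cv2.COLOR_RGB2GRAY);out=[]
    ang=np.radians(np.arange(0,360,.1));
    P=np.array([world([118.7*np.cos(a),118.7*np.sin(a),73]) for a in ang])
    q=w2px(f,P).astype(np.float32)
    return cv2.remap(g,q[None,:,0].copy(),q[None,:,1].copy(),cv2.INTER_CUBIC)[0].astype(float)
if __name__=='__main__':
    a=dots(dict(np.load('top0.npz')));f=grab('top','now.png');b=dots(f)
    best=[]
    idx=np.arange(3600); m=((idx/10>320)|(idx/10<110)) # visible now
    for s in range(300,520):
        A=a[(idx-s)%3600];k=m
        best.append((np.corrcoef(A[k],b[k])[0,1],s/10))
    print(sorted(best)[-5:])
    go([0,0,83])
E
python3 m.py
python3 - <<'E'
import cv2
a=cv2.imread('pics/now.png')[170:300,150:290]
cv2.imwrite('pics/c5.png',cv2.resize(a,(646,600),interpolation=cv2.INTER_CUBIC))
E
```

```text
[(np.float64(0.8580135963832778), 43.3), (np.float64(0.8598453588662454), 43.7), (np.float64(0.8637006855337259), 43.4), (np.float64(0.8645819295728676), 43.6), (np.float64(0.8658803282159827), 43.5)]
tip unit [-54.3 -72.9  83.5] yaw rel 154.3 F [-0.4 -0.2  0. ] t 10.75
shift [-17.3  89.3   0.5]
```

View pics/c5.png

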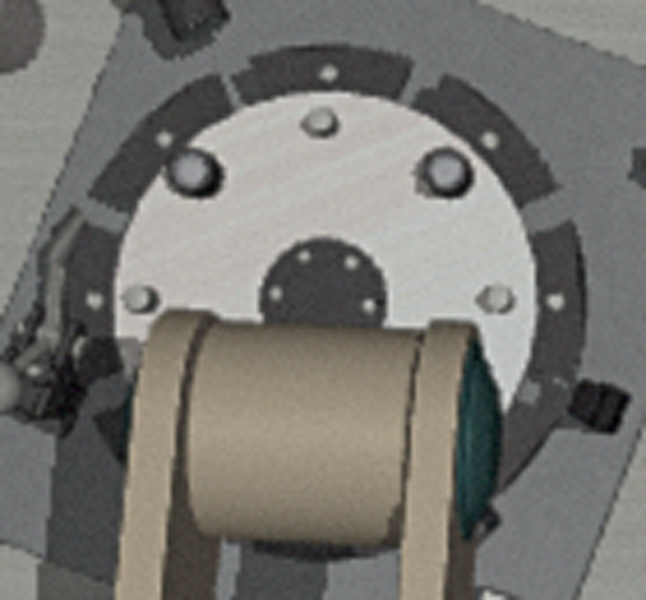

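The pegs are now at (320,122), (141,298) and (496,299). Registering the ring against the first image gives 43.5°, so about 1.8° remains.

Request:
carry_out(
  series=[-1.4,-0.28,0,0,0,-0.9,0,-1.4,-0.28,0,0,0,-0.9,0,0,0,0,0,0,0,0,0,0,0,0,0,0,0],
)

```text
time_s: 11.08
tool_pos: [535.2, 19.8, 100.3]
orientation: [0.37, 0.929, -0.0, 0.0]
wrist_force: [0.1, -0.2, 0.0]
width: 0.001
```

```bash
python3 m.py
python3 - <<'E'
from h import *
f=grab('top');g=cv2.cvtColor(f['frame'],cv2.COLOR_RGB2GRAY)
f0=dict(np.load('top0.npz'));g0=cv2.cvtColor(f0['frame'],cv2.COLOR_RGB2GRAY)
# bright-dot centroids near expected ring dot positions
for nm,F,G,d in(('init',f0,g0,0),('now',f,g,45)):
    pts=[]
    for k in (0,1,5,6,7,2,3,4):
        a=np.radians(22.5+45*(k)+d)
        if d and not (-45<((np.degrees(a)+180)%360-180)<100): continue
        q=w2px(F,world([118.7*np.cos(a),118.7*np.sin(a),73]))[0];x,y=np.round(q).astype(int)
        w=G[y-4:y+5,x-4:x+5].astype(float);w=np.clip(w-np.median(w)-25,0,None);yy,xx=np.mgrid[-4:5,-4:5]
        p=unit(px2w(F,x+(w*xx).sum()/w.sum(),y+(w*yy).sum()/w.sum(),z=73));pts.append(round((np.degrees(np.arctan2(p[1],p[0]))-22.5-45*k+180)%360-180,2))
    print(nm,pts)
E
```

```text
[(np.float64(0.8917023761801323), 45.4), (np.float64(0.896388095224437), 45.0), (np.float64(0.8977021599592957), 45.3), (np.float64(0.9000999822183404), 45.1), (np.float64(0.9005000083795331), 45.2)]
tip unit [-52.  -74.8  83.3] yaw rel 156.1 F [-0.5 -0.5 -0.1] t 11.1333
shift [-17.3  89.4   0.3]
init [np.float64(0.0), np.float64(-0.06), np.float64(-0.61), np.float64(-0.38), np.float64(0.0), np.float64(-0.99), np.float64(-0.51), np.float64(-0.82)]
now [np.float64(44.99), np.float64(44.93), np.float64(44.95)]
```

Request:
carry_out(
  series=[5,0,0,0,0,0,0,5,0,0,0,0,0,0,0,0,-20,0,0,0,0,0,0,-30,0,0,0,0,0,0,-30,0,0,0,0,0,0,-27,0,0,0,0,0,0,0,0,0,-6,0,0,0,0,0,0,-6,0,0,0,0,0,0,-6,0,0,0,0,0,0,-6,0],
)

```text
time_s: 12.02
tool_pos: [527.6, 27.1, 207.4]
orientation: [0.166, 0.986, -0.0, 0.0]
wrist_force: [0.3, -0.3, 0.2]
width: 0.004
```

Run:
```python
from h import *
go([-140,120,190])
```

```text
tip unit [-61.7 -70.5 190.4] yaw rel 180.5 F [ 0.3 -0.3  0.2] t 12.0167
shift [ 76.8 191.1   0.4]
```

Request:
carry_out(
  series=[13,32,0,0,0,0,0,13,32,0,0,0,0,0,13,32,0,0,0,0,0,13,32,0,0,0,0,0,13,32,0,0,0,0,0,12,31,0,0,0,0,0,0,0,18,0,0,0,0,0,0,18,0,0,0,0,0,0,18,0,0,0,0,0,0,0,0,0,0,0],
)

```text
time_s: 12.85
tool_pos: [516.7, 232.3, 149.0]
orientation: [0.169, 0.986, -0.002, -0.003]
wrist_force: [-0.2, 0.7, -0.3]
width: -0.003
```

Run:
```python
from h import *
go([-100,120,136])
s=grab('side')
b=cv2.resize(s['frame'][120:240,240:360,::-1],(600,600),interpolation=cv2.INTER_CUBIC)
cv2.imwrite('pics/c6.png',b)
```

```text
tip unit [-140.9  119.1  132. ] yaw rel 180.2 F [-0.2  0.7 -0.3] t 12.85
shift [-40.9   0.7  -4.3]
```

View pics/c6.png

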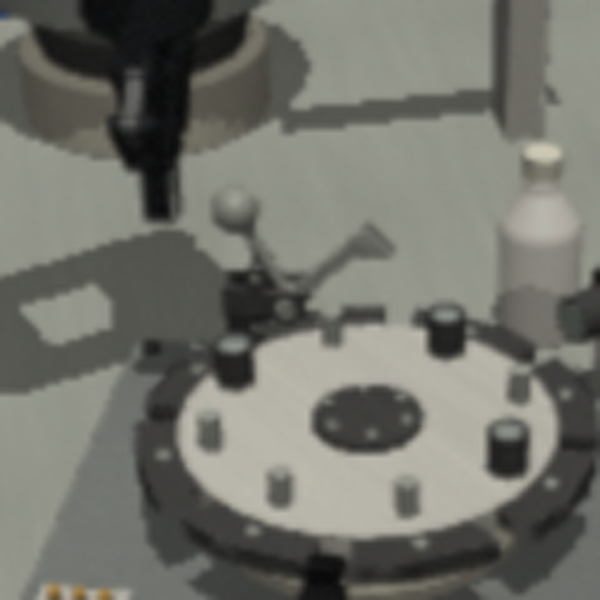

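The finger at (160,215) stands behind the tipped-back ball at (235,210), and all three lenses are on their pegs. Now I push forward.

Request:
carry_out(
  series=[-4,0.2,-0.5,0,0,0,0,-4,0,-0.5,0,0,0,0,-4,0,0,0,0,0,0,-4,0,0,0,0,0,0,-4,0,0,0,0,0,0,-4,0,0,0,0,0,0,-3,0,0,0,0,0,0,-3,0,0,0,0,0,0,-3,0,0,0,0,0,0,-3,0,0,0,0,0,0],
)

```text
time_s: 13.73
tool_pos: [553.2, 220.6, 154.2]
orientation: [0.169, 0.986, -0.0, -0.0]
wrist_force: [-0.7, -0.3, 0.3]
width: -0.002
```

Request:
carry_out(
  series=[-2,0,0,0,0,0,0,-2,0,0,0,0,0,0,-2,0,0,0,0,0,0,-2,0,0,0,0,0,0,-2,0,0,0,0,0,0,-2,0,0,0,0,0,0,-2,0,0,0,0,0,0,-2,0,0,0,0,0,0,0,0,0,0,0,0,0,0,0,0,0,0,0,0],
)

```text
time_s: 14.57
tool_pos: [568.0, 215.3, 154.2]
orientation: [0.169, 0.986, -0.0, -0.0]
wrist_force: [-0.0, -0.3, 0.4]
width: -0.001
```

Run:
```python
from h import *
go([-77,120,134])
s=grab('side')
b=cv2.resize(s['frame'][120:240,240:360,::-1],(600,600),interpolation=cv2.INTER_CUBIC)
for phi,c in((0,(0,255,0)),(.13,(0,0,255))):
    a=.2636-phi;q=w2px(s,world((-66+65.3*np.sin(a),120,82+65.3*np.cos(a))))[0];print(q);cv2.circle(b,(int((q[0]-240)*5),int((q[1]-120)*5)),4,c,1)
cv2.imwrite('pics/c7.png',b)
```

```text
tip unit [-86.7 120.4 137.2] yaw rel 180.2 F [-0.  -0.3  0.4] t 14.5667
shift [-9.7 -0.4  3.2]
[302.0485877  160.87600077]
[299.24407865 160.21360073]
```

View pics/c7.png

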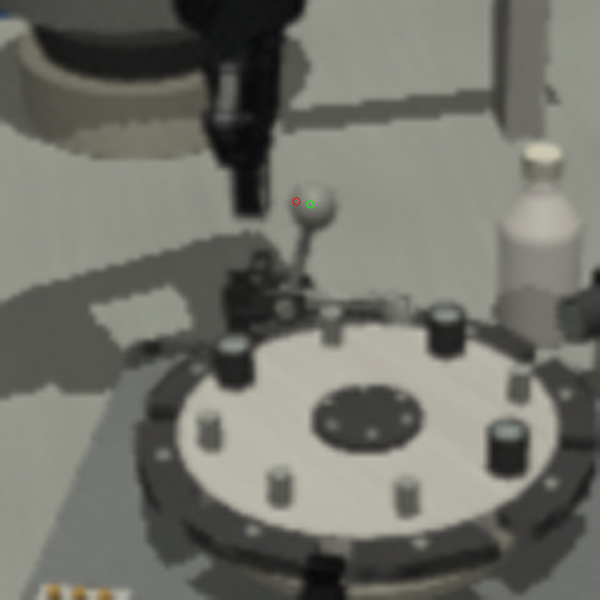

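The ball is at (314,205), on the pawl-down prediction (310,204) and clear of the ring-height one (297,202). I retreat and compare with the first images.

Request:
carry_out(
  series=[12,0,0,0,0,0,0,12,0,0,0,0,0,0,12,0,0,0,0,0,0,0,0,-30,0,0,0,0,0,0,-35,0,0,0,0,10,-35,-10,0,0,0,0,10,-35,0,0,0,0,0,10,-35,0,0,0,0,0,10,-35,0,0,0,0,0,0,-35,0,0,0,0,0],
)

```text
time_s: 15.45
tool_pos: [436.2, 75.1, 229.4]
orientation: [0.168, 0.986, 0.0, 0.0]
wrist_force: [0.5, -0.3, -0.5]
width: -0.001
```

Request:
carry_out(
  series=[0,-40,0,0,0,0,0,0,-40,0,0,0,0,0,0,-40,0,0,0,0,0,0,-40,0,0,0,0,0,0,-40,0,0,0,0,0,0,-40,0,0,0,0,0,0,0,0,0,0,0,0,0,0,0,0,0,0,0,0,0,0,0,0,0,0],
)

```text
time_s: 16.2
tool_pos: [358.2, -150.4, 229.4]
orientation: [0.169, 0.986, 0.0, 0.0]
wrist_force: [0.2, 0.2, -0.3]
width: -0.004
```

Run:
```python
from h import *
s=grab('side');f=grab('top');s0=dict(np.load('side0.npz'));f0=dict(np.load('top0.npz'));go([0,0,200])
G=lambda F:cv2.cvtColor(F['frame'],cv2.COLOR_RGB2GRAY).astype(np.float32)
for nm,A,B,(x0,x1,y0,y1) in(('side ball',s0,s,(293,312,153,171)),('top pawl',f0,f,(145,180,212,262)),('side beak',s0,s,(296,326,172,186)),('side bottle',s0,s,(338,358,150,185)),('jar',s0,s,(245,275,250,282)),('spare',s0,s,(346,366,238,260)),('driver',s0,s,(300,372,262,286))):
    sh,r=cv2.phaseCorrelate(G(A)[y0:y1,x0:x1].copy(),G(B)[y0:y1,x0:x1].copy());print(nm,np.round(sh,2),round(r,2),abs(G(A)-G(B))[y0:y1,x0:x1].mean())
from m import dots
a=dots(f0);b=dots(f);idx=np.arange(3600)
print(sorted((round(np.corrcoef(a[(idx-t)%3600],b)[0,1],3),t/10) for t in range(420,480))[-3:])
x=cv2.resize(s['frame'][130:250,250:370,::-1],(400,400),interpolation=cv2.INTER_CUBIC)
y=cv2.resize(f['frame'][165:305,135:275,::-1],(400,400),interpolation=cv2.INTER_CUBIC)
cv2.imwrite('pics/c8.png',np.hstack([x,y]))
```

```text
tip unit [-161.5 -293.6  212.3] yaw rel 180.3 F [ 0.6 -0.6  0. ] t 16.3
shift [-163.   292.8   12.4]
side ball [ 0.07 -0.03] 0.99 2.491228
top pawl [ 0.1  -0.25] 0.88 5.9737144
side beak [-0.    0.86] 1.02 6.7761903
side bottle [-0.02 -0.02] 1.01 2.45
jar [0.06 0.04] 1.04 3.290625
spare [-0.05 -0.1 ] 1.02 1.8545455
driver [-0.02 -0.  ] 1.0 2.0827546
[(np.float64(0.859), 44.8), (np.float64(0.859), 45.0), (np.float64(0.861), 44.9)]
```

View pics/c8.png

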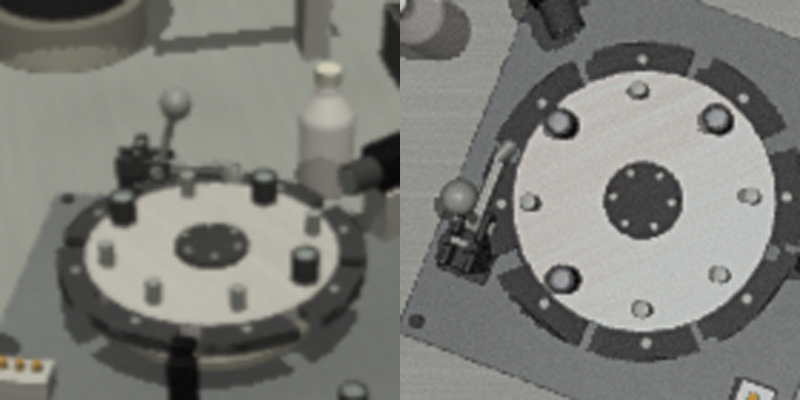

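The ball is back within 0.1 px of its first "fully down" image. The dial reads about +45°, the lenses are on their pegs and the arm is clear.

```bash
python3 -c "
from plant import ctrl
print(ctrl.close_job())"
```

```text
the job is handed in; nothing more can be done
None
```

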